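# Start the tool-rest clamp bolt in its nut on the wood lathe

## Robot

A 6-joint arm with a two-finger parallel gripper is mounted at the origin on the work surface. World frame = base frame: x ahead of the robot, y to its left, z up, the work surface at z = 0. Lengths are in m, angles in rad, forces in N, time in s.
With the tool pointing down it reaches from about 0.25 to 0.725 m from the base axis. Payload 4 kg.
Tool frame: the origin (TCP) lies between the finger pads; the fingertips stand 14 mm ahead of it and the grasp point (between the pads) lies 5 mm behind it (tips_ahead is the z of the fingertips in the tool frame, in m); z points along the fingers, y is the direction in which the jaws open and shut (so a half turn about z gives the same grasp; the last joint's range is limited). The gripper opens to 85 mm and grips with 20 to 120 N. Pads are 22 mm wide; open, the fingers measure 114 mm over their backs; the gripper's body (76 mm by 85 mm) begins 54 mm behind the grasp point. The pads swing forward as they close: fully open they stand 13 mm farther back than shut.
Start: joints at [1.307, 0.241, 0.005, 1.335, 0, 1.571], TCP at [0.13, 0.483, 0.245] pointing down, gripper open.
Joint ranges: [-2.72, 2.72], [-1.05, 1.87], [-1.09, 1.28], [-1.99, 2.15], [-1.42, 1.44], [-3.14, 3.14]. Speed limits (rad/s): [2.79, 2.79, 3.14, 3.14, 3.14, 3.14].

## Interface

Orientations are given as a unit quaternion [w, x, y, z].
In Python, from station import * gives the robot as it stands.
- The arm moves only by the tool carry_out, never from a script. Its argument "increments" is a list of rows, each a list of 7 numbers: the turn, a rotation vector about the world's x, y, z each as a share of pi rad, from -1 to 1, then the shift along the world's x, y, z each as a share of 40 cm, from -1 to 1, then the closure, from 0 (fully open) to 1 (shut). A call has 1 to 20 rows; each row is the pose to reach, as a shift and turn from the pose commanded when the call began, turning the shorter way round; what a row does not reach only later rows make up. A row lasts 1/8 s, in which the tool goes at most 62.5 mm and 10.7 degrees, less where a joint would pass 70% of its speed; a pose out of reach is approached as far as the arm can. A call with a number of a shift or a turn outside -1 to 1 is refused whole. A call with a gripper value outside its range is refused whole. The fingers move at their own pace and stop on an object; the grip force is fixed at half the most. Time passes only in rows, so rows that repeat a pose let the fingers close. It gives the time, the measured TCP pose, the force and the opening at its end, in the units of the state.
- get_obs(): the state, without advancing time (a new reading comes with each control period).
- capture(name): name is "scene" or "side" or "wrist"; returns the picture (480x640x3 uint8, red, green, blue); there is no depth.
- camera_info(name): a dict with "K" (3x3 intrinsics, pixels), "R" (3x3) and "t" (3): a world point X has camera coordinates R X + t. Camera axes: x right, y down, z forward; pixel columns grow to the right and rows downward; lengths in m; the calibration is good to about 2 mm. A picture is of the moment at which its call begins: read the wrist's pose just before it. camera_info takes no time and is no camera call; for the wrist camera it gives the pose at the moment of the call.
- close_job(): hands the job in, once; it reports no verdict.
The state is a dict: "time": time; "qpos": joint angles; "qd": joint speeds; "effort": joint torques, N m; "position": TCP position; "orientation": TCP orientation; "force": force on the tool from outside, world axes, zero at the start; "wrist_torque": the same for the moment, N m; "finger_gap": opening from 0.0 (shut) to 1.0 (fully open).
Only numpy, scipy, OpenCV 4.12 (cv2) and the standard library are available. Lean on these libraries where they do the work, as an engineer would, in place of code of your own. Each camera call takes 0.05 s, during which the arm holds its last target.

## Task

On the wood lathe, the hex-headed clamp bolt of the tool-rest bracket is standing loose in its bronze nut, its thread not yet caught. Turn it backwards (anticlockwise seen from above), without lifting it out, until you feel the thread drop, then turn it forwards (clockwise) one full turn so that it is properly started. Finish while still gripping the bolt by its head and holding it still - do not let go - ready for me to come with the spanner, and leave everything else on the bench where it lies.

Things in the scene. Friction and masses are not known exactly. Their poses are not given: they have to be found in the camera images.
- bolt_head (a point): Centre of the bolt's hexagonal steel head: 41 mm across flats, 47 across corners, 28 high (14 above and below this point). z is the bolt's axis, up; x points square out of the middle of one flat (flats face every 60 degrees from it), over which lies a small black dot on the head's top. While loose the bolt leans up to 4 degrees in the nut (5 mm at the head).
- nut_mouth (a point): Centre of the top rim of the nut; z up along the bore, x towards where the nut's thread begins. With the bolt resting, its head's centre is 46 to 49 mm above this point at the start; backwards it climbs 6 mm a turn to about 50, then drops to about 45; from there it sinks 6 mm a turn forwards (39 after one turn; up to 1.7 more if pulled up in the thread's play).
- bolt_thread (a point): Point on the bolt's lower end of thread, 13 mm from the axis and 54 mm below the head's centre, on the same side as the dot on the head; inside the nut, not visible.
- bolt: The whole clamp bolt, about 0.5 kg; origin at its lower end, z up its axis. Below the head: 4 mm neck, 36 mm of right-hand thread (30 mm outside, 6 mm pitch), 30 mm plain point of 22 mm diameter. The thread is greased: the bolt turns easily, stays where it is left, and falls by its own weight when its thread comes free and the fingers let it.
- nut: The round bronze nut, 44 mm across and 42 mm tall with a 70 mm flange at its foot, fixed upright on the lathe's tool-rest bracket; origin at the centre of its underside, z up.
- bolt_tip (a point): Lower end of the bolt's plain point, on its axis, 84 mm below the head's centre, inside the nut.
- gouge: turning gouge with a dark wooden handle, about 410 mm long; not to be moved.
- chisel: skew chisel with a wooden handle, about 380 mm long; not to be moved.
- spanner: big steel spanner, 300 mm long; not to be moved.
- rest: T-shaped iron tool rest, 160 mm wide, with a 25 mm round post; not to be moved.
- calipers: bowed steel calipers, 140 mm long; not to be moved.
- blank: square wooden blank, 110 x 45 x 45 mm, lying across the lathe bed beside the bracket; not to be moved.
Not all that is in view belongs to the job. Of the things that look like the bolt, the middle-sized one is meant.

How it is judged:
On the way, in this order (a step that is already met when the one before it is completed fails the run):
1. the bolt is turned backwards, still in the nut, up to where the thread ends pass each other (z of bolt_head in the frame of nut_mouth between 0.048 and 0.054 m and x of bolt_thread in the frame of nut_mouth above 0.0082 m), for 0.05 s.
2. the bolt has dropped by one pitch on to the start of the thread (z of bolt_head in the frame of nut_mouth below 0.0476 m and x of bolt_thread in the frame of nut_mouth above -0.0105 m and y of bolt_thread in the frame of nut_mouth above -0.006 m), for 0.1 s.
At the end, for the whole second after the job is handed in: The bolt is started one turn past the drop: head centre 36.6 to 42.3 mm above the nut's mouth (39 is one turn), in the bore, upright within 6 degrees, still, and the fingers grip its head with over 2 N, grasp point within 30 mm of the head centre; bystanders within 30 mm of their places (z of bolt_head in the frame of nut_mouth between 0.0366 and 0.0423 m and horizontal distance between bolt_tip and nut_mouth below 0.004 m and angle between bolt_head's own z axis and vertical below 0.105 rad and contact force between the fingers and bolt above 2 N and distance between the grasp point and bolt_head below 0.03 m and linear speed of bolt below 0.02 m/s and angular speed of bolt below 0.2 rad/s and distance of each of gouge, chisel, spanner, rest, calipers, blank from where it was at the start of the episode below 0.03 m); the arm keeps its last pose, push and grip.
It fails at once if the bolt is lifted out of the nut (head more than 62 mm above the nut's mouth) (z of bolt_head in the frame of nut_mouth above 0.062 m).
It fails at once if another thing on the bench is moved by more than 30 mm (distance of any of gouge, chisel, spanner, rest, calipers, blank from where it was at the start of the episode above 0.03 m).
It also fails if it takes over 72 s, if anything falls off the work surface, if the arm or the gripper's body presses on something with over 40 N, if the wrist force passes 120 N, or if a joint passes its speed limit or range.

## Working session

There is one attempt and no reset: what is moved stays moved. The work goes in short steps, Python scripts to look and compute and a tool call to move; the robot and the scene stay as the last step left them, time stands still between calls to the robot, and variables do not carry over. Pictures are saved under pics/ and viewed, and the job is handed in when it is done.

Besides the shell and the picture viewer there is one more tool, called after "Call:" by a JSON object that holds its "fn" and its "kwargs". carry_out: Moves the arm, as the interface text tells. Shift numbers are shares of 40 cm and turn numbers shares of pi rad, none past 1 either way. Its arguments: {"type":"object","properties":{"increments":{"type":"array"}},"required":["increments"]}

```bash
mkdir -p pics; ls
python3 - <<'E'
from station import *
import cv2
print(get_obs())
for n in ("scene","side","wrist"):
    i=camera_info(n);print(n,i)
    cv2.imwrite(f"pics/{n}0.png",capture(n)[:,:,::-1])
E
```

```text
pics
{'time': 0.0, 'qpos': array([1.30698850e+00, 2.41446290e-01, 3.75034721e-03, 1.33517715e+00,
       4.04367263e-05, 1.57079146e+00]), 'qd': array([-0.00061436, -0.0005675 , -0.00118477, -0.00038363, -0.00060382,
        0.00090401]), 'effort': array([-2.35372599e-04, -3.72320223e+01,  2.52407384e+01,  1.69824570e-02,
       -2.34033831e-05, -4.58234965e-06]), 'position': array([0.13021628, 0.48214352, 0.24440624]), 'orientation': array([-1.56615455e-04,  1.31519292e-01,  9.91313067e-01, -1.02670543e-03]), 'force': array([1.02320817, 0.22352443, 0.26932024]), 'wrist_torque': array([ 0.00600844,  0.02177583, -0.04360169]), 'finger_gap': 1.000092145481652}
scene {'K': array([[477.98144424,   0.        , 318.20777781],
       [  0.        , 477.98144424, 233.94547794],
       [  0.        ,   0.        ,   1.        ]]), 'R': array([[ 0.07173893,  0.99738105,  0.00919565],
       [ 0.64117559, -0.03905198, -0.7663999 ],
       [-0.76403363,  0.06087674, -0.64229794]]), 't': array([-0.05835448, -0.17770843,  1.53978512])}
side {'K': array([[605.2609867 ,   0.        , 326.50253739],
       [  0.        , 605.2609867 , 242.68600484],
       [  0.        ,   0.        ,   1.        ]]), 'R': array([[-0.99843027, -0.05383373, -0.01545716],
       [-0.02913489,  0.73489625, -0.67755344],
       [ 0.04783464, -0.67603952, -0.7353111 ]]), 't': array([0.48661762, 0.11394906, 1.65893634])}
wrist {'K': array([[413.5144838 ,   0.        , 325.64671072],
       [  0.        , 413.5144838 , 240.92400199],
       [  0.        ,   0.        ,   1.        ]]), 'R': array([[ 0.25989809,  0.96563551, -0.00102374],
       [ 0.92750805, -0.24934094,  0.27849221],
       [ 0.2686667 , -0.07332912, -0.96043794]]), 't': array([-0.4997543 , -0.03587215,  0.37887092])}
```

View pics/scene0.png

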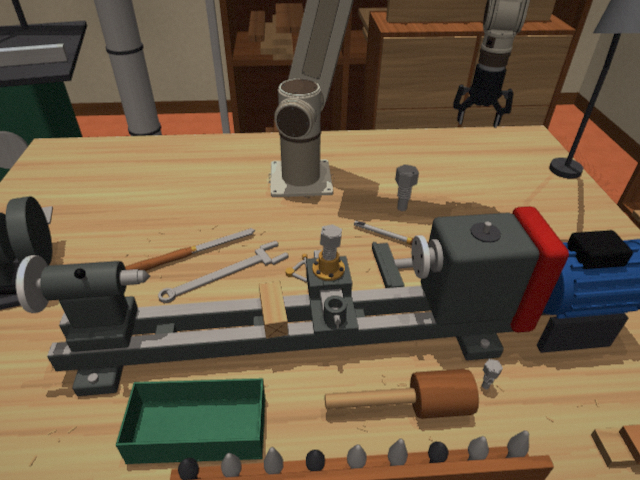

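View pics/side0.png

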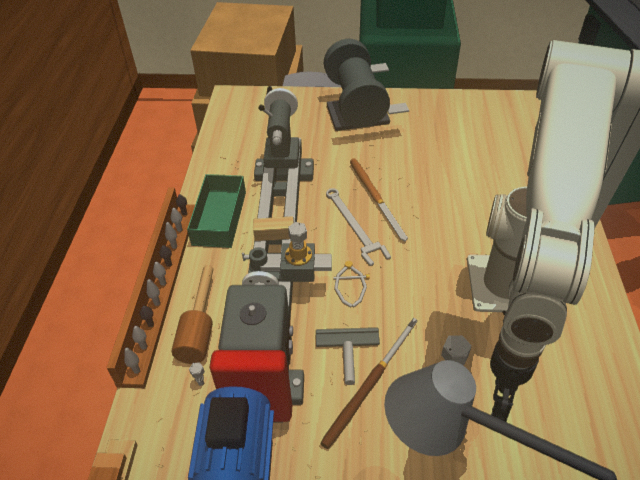

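View pics/wrist0.png

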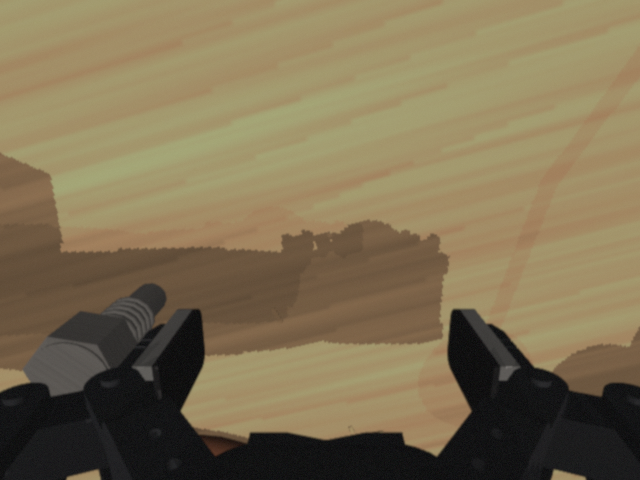

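The look-alikes are the bolt in the bronze nut (scene 331,240; side 298,233), the big bolt lying near the base (scene 405,185), and the small bolt beside the mallet (scene 491,373). The one in the nut is middle-sized, so I choose it and check it in enlarged crops.

Run:
```python
import cv2,numpy as np
a=cv2.imread("pics/scene0.png")[215:295,290:370]
b=cv2.imread("pics/side0.png")[210:290,258:338]
cv2.imwrite("pics/crop0.png",np.hstack([cv2.resize(x,(400,400),interpolation=cv2.INTER_CUBIC) for x in(a,b)]))
```

```text
(no output)
```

View pics/crop0.png

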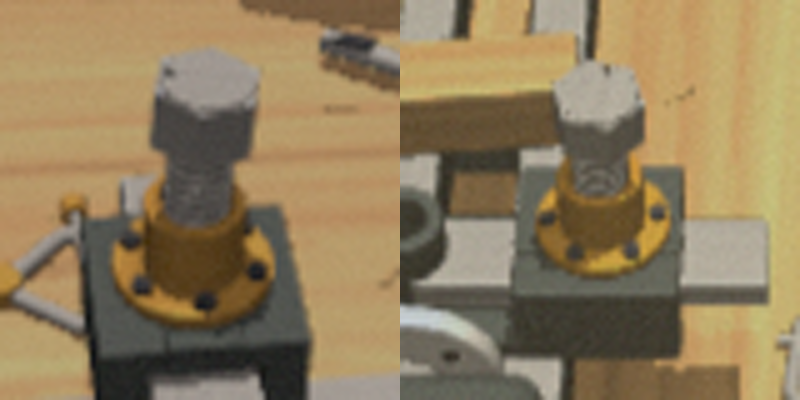

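```bash
cat > h.py <<'E'
from station import *
import numpy as np, cv2
def P(n):
    i=camera_info(n); return i["K"]@np.c_[i["R"],i["t"]]
def tri(a,b,na="scene",nb="side"):
    X=cv2.triangulatePoints(P(na),P(nb),np.array(a,float),np.array(b,float))[:,0];return X[:3]/X[3]
def proj(n,X):
    u=P(n)@np.r_[X,1];return u[:2]/u[2]
E
python3 - <<'E'
from h import *
s=lambda x,y:(290+x/5,215+y/5)
d=lambda x,y:(258+(x-400)/5,210+y/5)
top=tri(s(207,82),d(601,93));print("top",top)
for nm,a,b in (("flange",(193,268),(604,226)),("dot",(167,72),(607,70))):
    X=tri(s(*a),d(*b));print(nm,X)
for n,X in (("scene",top),("side",top)):
    print(proj(n,X), proj(n,X+[0,0,-.014]))
E
```

```text
top [0.55203745 0.04123294 0.23765564]
flange [0.55567347 0.03799237 0.13601086]
dot [0.5496022  0.02634008 0.23995635]
[330.33588183 230.23916873] [330.1612491  235.52328553]
[297.74552507 229.27344156] [298.03153332 233.21140711]
```

Run:
```python
from h import *
print("headstock knob",tri((485,229),(251,313)))
print("chuck plate top",tri((420,240),(262,275)))
print("red top",tri((520,212),(250,352)))
print("handwheel",tri((33,258),(284,88)))
print("lampshade tip",tri((615,10),(430,400)))
i=camera_info("scene");C=-i["R"].T@i["t"]
d=i["R"].T@np.linalg.inv(i["K"])@[565,168,1];print("lamp base",C-d*C[2]/d[2])
```

```text
headstock knob [0.62194518 0.32823016 0.28258336]
chuck plate top [0.61723173 0.20690358 0.25895221]
red top [0.60261532 0.41672341 0.28918652]
handwheel [ 0.63936831 -0.49734035  0.28090757]
lampshade tip [0.29799427 0.65773797 0.57092224]
lamp base [-0.01389444  0.89016805  0.        ]
```

Call:
{"fn": "carry_out", "kwargs": {"increments": [[0,0,-0.05,0.1,-0.1,0.28,0],[0,0,-0.1,0.2,-0.25,0.28,0],[0,0,-0.15,0.35,-0.4,0.28,0],[0,0,-0.2,0.5,-0.55,0.28,0],[0,0,-0.25,0.65,-0.7,0.28,0],[0,0,-0.3,0.8,-0.85,0.28,0],[0,0,-0.3,0.95,-1,0.28,0],[0,0,-0.3,1,-1,0.28,0],[0,0,-0.3,1,-1,0.28,0],[0,0,-0.3,1,-1,0.28,0]]}}

```text
time: 1.4
position: [0.5318, 0.0806, 0.3567]
orientation: [-0.0, 0.568, 0.823, -0.0]
force: [0.1, 1.1, 1.0]
finger_gap: 1.002
```

Run:
```python
from h import *
o=get_obs();print(o)
```

```text
{'time': 1.4, 'qpos': array([1.50446553e-01, 3.05528350e-01, 3.78444012e-01, 1.64437078e+00,
       3.59059604e-05, 1.35841877e+00]), 'qd': array([-0.55711507,  0.51871204,  0.71207887,  0.19455437,  0.0072672 ,
       -0.56497662]), 'effort': array([  0.53116992, -42.97730684,  23.84249926,  -0.14081736,
        -0.17784426,   0.42634249]), 'position': array([0.53182522, 0.08063096, 0.3567471 ]), 'orientation': array([-2.52312071e-04,  5.67927831e-01,  8.23078289e-01, -2.12512421e-04]), 'force': array([0.09130688, 1.07652632, 0.96966412]), 'wrist_torque': array([ 0.0541799 ,  0.01590152, -0.02754888]), 'finger_gap': 1.0017340466428837}
```

Call:
{"fn": "carry_out", "kwargs": {"increments": [[0,0,-0.06,0.055,-0.1,0,0],[0,0,-0.12,0.055,-0.1,0,0],[0,0,-0.18,0.055,-0.1,0,0],[0,0,-0.24,0.055,-0.1,0,0],[0,0,-0.3,0.055,-0.1,0,0],[0,0,-0.33,0.055,-0.1,0,0],[0,0,-0.33,0.055,-0.1,0,0],[0,0,-0.33,0.055,-0.1,0,0]]}}

```text
time: 2.4
position: [0.5523, 0.0427, 0.3571]
orientation: [-0.0, 0.9, 0.435, -0.0]
force: [0.9, 0.7, -0.0]
finger_gap: 1.001
```

Run:
```python
from h import *
o=get_obs();print(o["time"],o["position"],o["orientation"],o["qpos"],o["force"])
im=capture("wrist")[:,:,::-1]
cv2.imwrite("pics/w1.png",im)
cv2.imwrite("pics/w1c.png",cv2.resize(im[140:340,220:440],None,fx=3.4,fy=3,interpolation=cv2.INTER_CUBIC)[:, :])
```

```text
2.4 [0.55230003 0.04271145 0.35705773] [-9.72976807e-05  9.00440071e-01  4.34980012e-01 -2.40995819e-04] [7.71772035e-02 3.40989005e-01 4.28968247e-01 1.65929533e+00
 5.65544251e-06 2.31873767e+00] [ 0.85221858  0.73018634 -0.0286588 ]
```

View pics/w1.png

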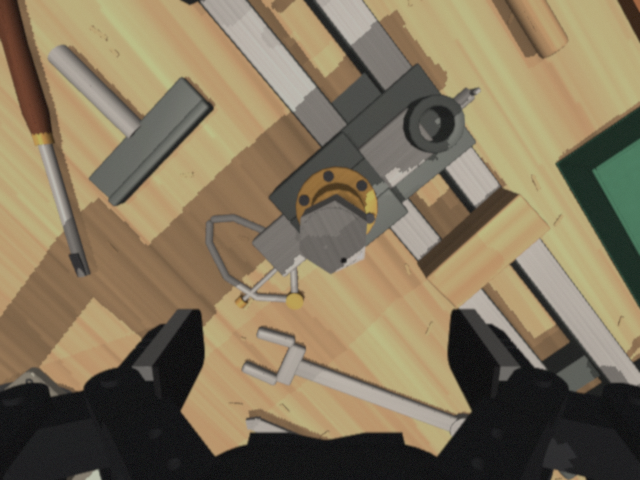

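Run:
```python
import cv2
im=cv2.imread("pics/w1.png")[160:285,280:400]
cv2.imwrite("pics/w1d.png",cv2.convertScaleAbs(cv2.resize(im,None,fx=4.8,fy=4.8,interpolation=cv2.INTER_CUBIC),alpha=1.5))
```

```text
(no output)
```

View pics/w1d.png

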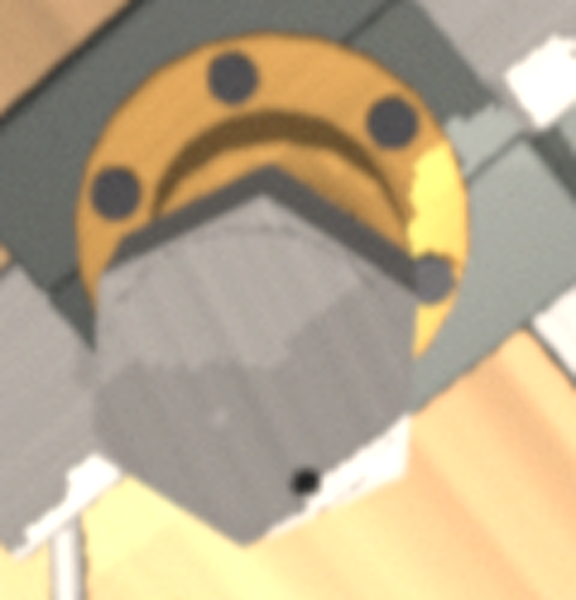

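```bash
cat >> h.py <<'E'
from scipy.optimize import least_squares
def hexfit(corners,dot,Pm,x0=(.552,.041,.237,-1.7),zprior=None):
    c=np.array(corners,float)
    def pts(p):
        a=p[3]+np.pi/6+np.arange(6)*np.pi/3
        return np.c_[p[0]+.04734/2*np.cos(a),p[1]+.04734/2*np.sin(a),np.full(6,p[2])]
    def pr(X):
        u=np.c_[X,np.ones(len(X))]@Pm.T;return u[:,:2]/u[:,2:]
    def res(p):
        q=pr(pts(p)); D=np.linalg.norm(q[:,None]-c[None],axis=2)
        j=D.argmin(0); r=(q[j]-c).ravel()
        if zprior: r=np.r_[r,(p[2]-zprior[0])/zprior[1]]
        return r
    best=min((least_squares(res,[*x0[:3],x0[3]+k]) for k in np.linspace(-.5,.5,5)),key=lambda s:s.cost)
    return best.x,np.sqrt(2*best.cost/len(c)/2)
def onplane(uv,n,z):
    i=camera_info(n);C=-i["R"].T@i["t"];d=i["R"].T@np.linalg.inv(i["K"])@[*uv,1];return C+d*(z-C[2])/d[2]
E
python3 - <<'E'
from h import *
k=lambda x,y:(280+x/4.8,160+y/4.8)
cs=[k(268,195),k(412,295),k(408,412),k(245,545),k(95,420),k(105,272)]
for zp in (None,(.237,.001)):
    p,r=hexfit(cs,None,P("wrist"),zprior=zp);print(p,np.degrees(p[3]),r)
d=onplane(k(304,481),"wrist",p[2]);print("dot",d,np.degrees(np.arctan2(*(d-p[:3])[[1,0]])))
# flange: centre in crop ~ fit circle
f=onplane(k(272,230),"wrist",.134+.0);print("flange",f)
print(-camera_info("wrist")["R"].T@camera_info("wrist")["t"])
E
```

```text
[ 0.55500825  0.03955998  0.22390144 -1.75774733] -100.71150345122086 2.9864324316876507
[ 0.55677389  0.04213162  0.23553939 -1.75778376] -100.71359066881996 3.2326915849937774
dot [0.55145132 0.02488279 0.23553939] -107.1489582090736
flange [0.55822138 0.03636297 0.134     ]
[0.59570981 0.09866272 0.48597629]
```

Run:
```python
from h import *
k=lambda x,y:(280+x/4.8,160+y/4.8)
cs=[k(268,195),k(412,295),k(406,472),k(245,545),k(95,430),k(105,272)]
for zp in (None,(.237,.001)):
    p,r=hexfit(cs,None,P("wrist"),zprior=zp);print(p,np.degrees(p[3]),r)
    d=onplane(k(304,481),"wrist",p[2]);print("dot",d,np.degrees(np.arctan2(*(d-p[:3])[[1,0]])))
o=get_obs();print(o["position"],o["time"])
```

```text
[ 0.55545506  0.04048111  0.23343701 -1.79670117] -102.94339390274709 1.166500637101347
dot [0.55107977 0.02426342 0.23343701] -105.09810343975205
[ 0.55594529  0.04119199  0.23658688 -1.79669796] -102.94320998599149 1.2173888955953986
dot [0.55163643 0.02519139 0.23658688] -105.07184402180822
[0.55232045 0.0427106  0.35713922] 2.45
```

Call:
{"fn": "carry_out", "kwargs": {"increments": [[0,0,-0.028,0.01,-0.008,0,0],[0,0,-0.028,0.01,-0.008,-0.1,0],[0,0,-0.028,0.01,-0.008,-0.2,0],[0,0,-0.028,0.01,-0.008,-0.28,0],[0,0,-0.028,0.01,-0.008,-0.32,0],[0,0,-0.028,0.01,-0.008,-0.35,0],[0,0,-0.028,0.01,-0.008,-0.35,0],[0,0,-0.028,0.01,-0.008,-0.35,0]]}}

```text
time: 3.45
position: [0.5569, 0.0395, 0.2182]
orientation: [0.0, 0.919, 0.394, 0.001]
force: [-0.5, 0.6, 1.6]
finger_gap: 0.999
```

Run:
```python
from h import *
o=get_obs();print(o["time"],o["position"],o["orientation"],o["qpos"],o["force"])
ims=[capture(n)[:,:,::-1] for n in("scene","side","wrist")]
a=ims[0][180:300,270:390];b=ims[1][170:290,238:358]
cv2.imwrite("pics/g1.png",np.hstack([cv2.resize(x,(400,400),interpolation=cv2.INTER_CUBIC) for x in(a,b)]))
cv2.imwrite("pics/g1w.png",ims[2])
```

```text
3.45 [0.55693577 0.03953186 0.21822625] [2.77465847e-04 9.18946172e-01 3.94382127e-01 7.70305194e-04] [ 7.08716753e-02  3.67358365e-01  1.09801058e-01  1.31160161e+00
 -1.83576584e-05  2.40167326e+00] [-0.52181889  0.55582574  1.62966643]
```

View pics/g1.png

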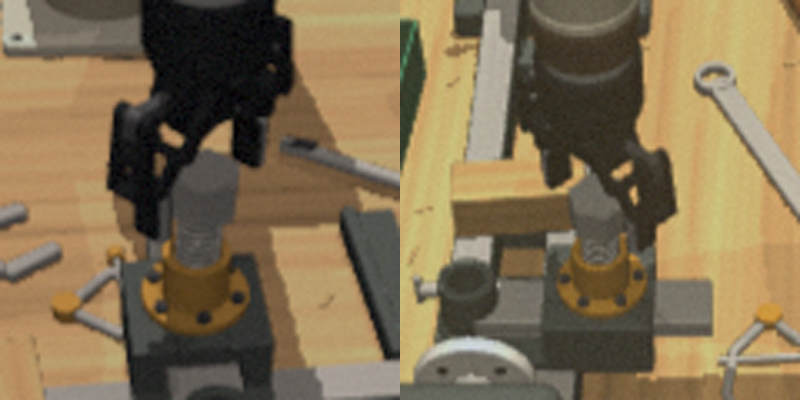

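View pics/g1w.png

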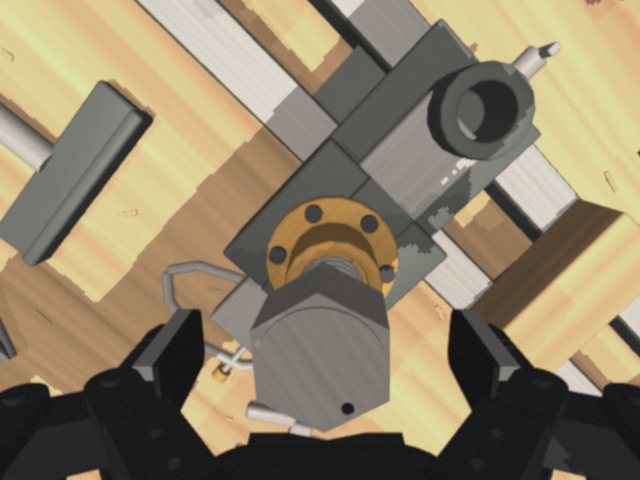

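The head sits centred between the pads: its side flats are at columns 253 and 389 and the pads at 203 and 450. Next I close.

Call:
{"fn": "carry_out", "kwargs": {"increments": [[0,0,0,0,0,0,0.3],[0,0,0,0,0,0,0.5],[0,0,0,0,0,0,1],[0,0,0,0,0,0,1],[0,0,0,0,0,0,1],[0,0,0,0,0,0,1]]}}

```text
time: 4.35
position: [0.5568, 0.0393, 0.2179]
orientation: [0.0, 0.919, 0.394, 0.001]
force: [0.3, -1.2, 5.5]
finger_gap: 0.476
```

```bash
cat > s.py <<'E'
from h import *
import sys
o=get_obs()
n=o["orientation"];yaw=np.degrees(2*np.arctan2(n[2],n[1]))
print("t %.2f"%o["time"],"pos",np.round(o["position"]*1000,2),"yaw %.1f"%yaw,"q6 %.2f"%o["qpos"][5],"F",np.round(o["force"],1),"M",np.round(o["wrist_torque"],2),"gap %.3f"%o["finger_gap"])
def shots(tag):
    ims=[capture(n)[:,:,::-1] for n in("scene","side","wrist")]
    a=ims[0][190:290,280:380];b=ims[1][180:280,248:348]
    cv2.imwrite(f"pics/{tag}.png",np.hstack([cv2.resize(x,(400,400),interpolation=cv2.INTER_CUBIC) for x in(a,b)]))
    cv2.imwrite(f"pics/{tag}w.png",ims[2])
if len(sys.argv)>1: shots(sys.argv[1])
E
python3 s.py g2
```

```text
t 4.35 pos [556.76  39.31 217.89] yaw 46.4 q6 2.40 F [ 0.3 -1.2  5.5] M [-0.4  -0.   -0.02] gap 0.476
```

View pics/g2w.png

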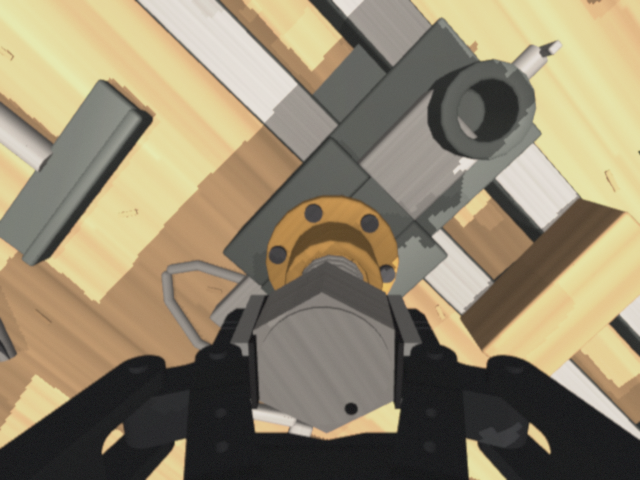

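View pics/g2.png

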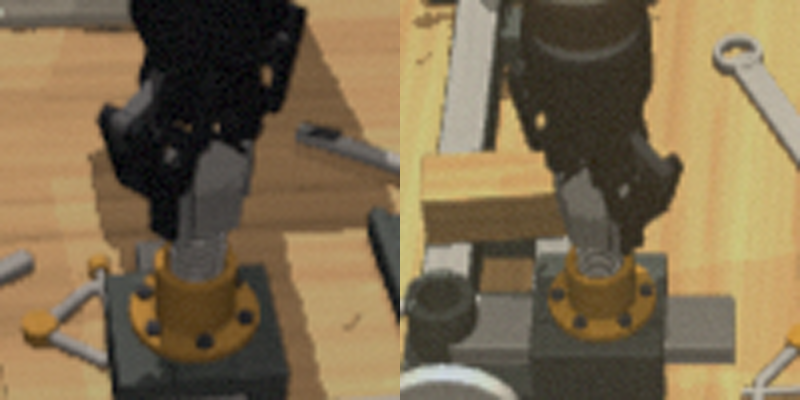

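Run:
```python
from h import *
for uv in ((332,262),(332,259)):
  print(onplane(uv,"wrist",.142))
k=lambda x,y:(280+x/4,190+y/4)
d=lambda x,y:(248+(x-400)/4,180+y/4)
print("flange",tri(k(196,312),d(602,297)))
print("dot",onplane((351,408),"wrist",.2365))
```

```text
[0.55862266 0.03760875 0.142     ]
[0.55975647 0.03881322 0.142     ]
flange [0.5565351  0.03820451 0.13935356]
dot [0.55099589 0.02293395 0.2365    ]
```

Call:
{"fn": "carry_out", "kwargs": {"increments": [[0,0,0.04,0.002,-0.002,0.0003,1],[0,0,0.08,0.0025,-0.0025,0.0006,1],[0,0,0.12,0.0025,-0.0025,0.0009,1],[0,0,0.16,0.0025,-0.0025,0.0012,1],[0,0,0.2,0.0025,-0.0025,0.0015,1],[0,0,0.2,0.0025,-0.0025,0.0015,1],[0,0,0.2,0.0025,-0.0025,0.0015,1]]}}

```text
time: 5.38
position: [0.5565, 0.0383, 0.2182]
orientation: [-0.0, 0.752, 0.659, -0.001]
force: [-3.4, -1.5, 6.8]
finger_gap: 0.475
```

```bash
python3 s.py g3
```

```text
t 5.38 pos [556.54  38.28 218.24] yaw 82.4 q6 1.77 F [-3.4 -1.5  6.8] M [-0.43  0.66 -0.02] gap 0.475
```

View pics/g3w.png

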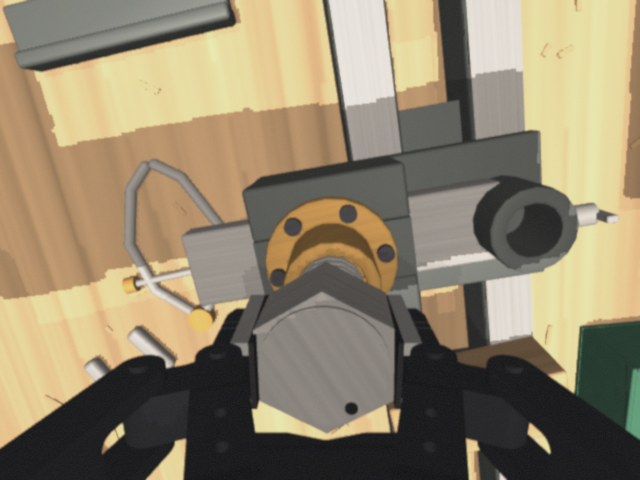

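Call:
{"fn": "carry_out", "kwargs": {"increments": [[0,0,0.04,-0.002,0,0.0003,1],[0,0,0.08,-0.002,0,0.0006,1],[0,0,0.12,-0.002,0,0.0009,1],[0,0,0.16,-0.002,0,0.0012,1],[0,0,0.2,-0.002,0,0.0015,1],[0,0,0.2,-0.002,0,0.0015,1]]}}

```text
time: 6.28
position: [0.5562, 0.0373, 0.2186]
orientation: [0.0, 0.512, 0.859, -0.001]
force: [-2.1, -5.0, 5.5]
finger_gap: 0.48
```

```bash
python3 s.py
```

```text
t 6.28 pos [556.18  37.29 218.59] yaw 118.4 q6 1.14 F [-2.1 -5.   5.5] M [-1.26  0.42  0.07] gap 0.480
```

Call:
{"fn": "carry_out", "kwargs": {"increments": [[0,0,0.04,0,-0.002,0.0003,1],[0,0,0.08,0,-0.002,0.0006,1],[0,0,0.12,0,-0.002,0.0009,1],[0,0,0.16,0,-0.002,0.0012,1],[0,0,0.16,0,-0.002,0.0012,1]]}}

```text
time: 6.9
position: [0.5565, 0.0362, 0.2187]
orientation: [0.0, 0.283, 0.959, -0.002]
force: [-0.7, -5.3, 3.7]
finger_gap: 0.48
```

```bash
python3 s.py g4
```

```text
t 6.90 pos [556.53  36.16 218.69] yaw 147.1 q6 0.64 F [-0.7 -5.3  3.7] M [-1.48 -0.    0.07] gap 0.480
```

View pics/g4w.png

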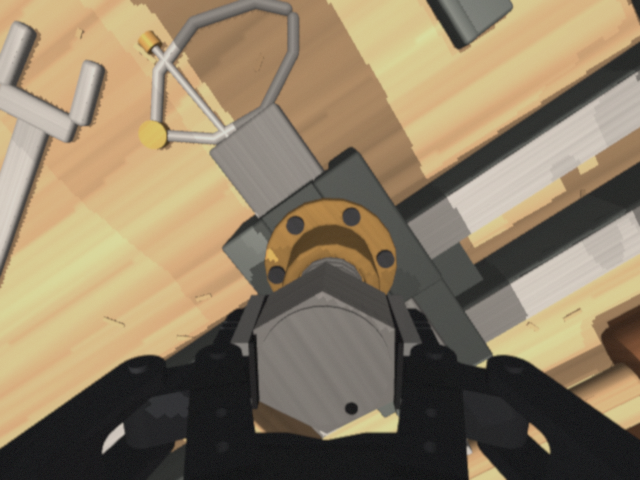

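Call:
{"fn": "carry_out", "kwargs": {"increments": [[0,0,0.04,0,0,0.0003,1],[0,0,0.08,0,0,0.0005,1],[0,0,0.12,0,0,0.0008,1],[0,0,0.12,0,0,0.0008,1]]}}

```text
time: 7.55
position: [0.557, 0.0361, 0.2174]
orientation: [-0.0, 0.098, 0.995, -0.002]
force: [3.4, -5.1, -5.3]
finger_gap: 0.471
```

```bash
python3 s.py
```

```text
t 7.55 pos [557.02  36.14 217.39] yaw 168.7 q6 0.26 F [ 3.4 -5.1 -5.3] M [-1.52 -0.94  0.02] gap 0.471
```

Call:
{"fn": "carry_out", "kwargs": {"increments": [[0,0,0,0,0,-0.0025,1],[0,0,0,0,0,-0.005,1],[0,0,0,0,0,-0.0075,1],[0,0,0,0,0,-0.0075,1]]}}

```text
time: 8.05
position: [0.5572, 0.0361, 0.2152]
orientation: [0.0, 0.099, 0.995, -0.002]
force: [3.1, -5.7, -1.4]
finger_gap: 0.469
```

```bash
python3 s.py
```

```text
t 8.05 pos [557.21  36.13 215.24] yaw 168.7 q6 0.26 F [ 3.1 -5.7 -1.4] M [-1.54 -0.67 -0.05] gap 0.469
```

Call:
{"fn": "carry_out", "kwargs": {"increments": [[0,0,0,0,0,-0.0025,1],[0,0,0,0,0,-0.005,1],[0,0,0,0,0,-0.005,1],[0,0,0,0,0,-0.005,1]]}}

```text
time: 8.55
position: [0.5574, 0.0361, 0.215]
orientation: [0.001, 0.099, 0.995, -0.002]
force: [0.2, -5.5, 6.0]
finger_gap: 0.477
```

```bash
python3 s.py g5
```

```text
t 8.55 pos [557.41  36.07 214.98] yaw 168.7 q6 0.26 F [ 0.2 -5.5  6. ] M [-1.63 -0.04 -0.05] gap 0.477
```

View pics/g5.png

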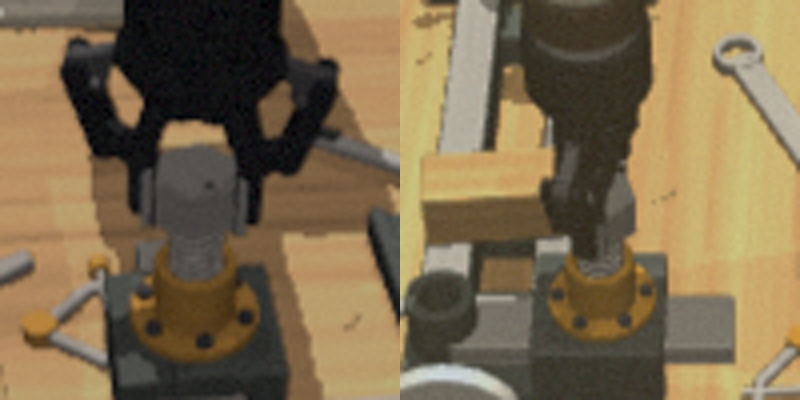

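View pics/g5w.png

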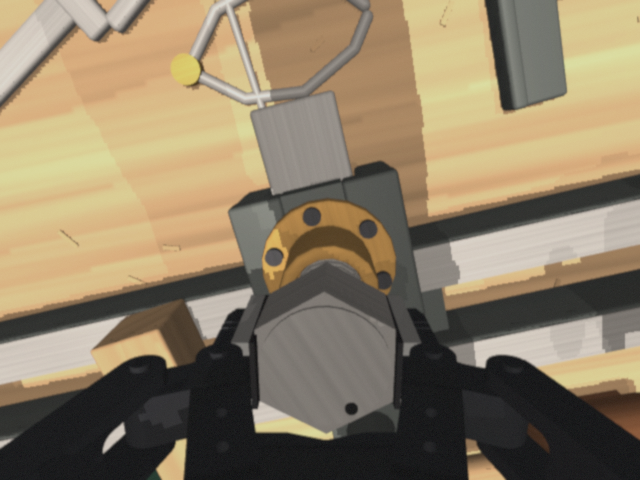

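Call:
{"fn": "carry_out", "kwargs": {"increments": [[0,0,0,0,-0.002,-0.001,1],[0,0,0,0,-0.004,-0.002,1],[0,0,0,0,-0.004,-0.002,1],[0,0,0,0,-0.004,-0.002,1]]}}

```text
time: 9.2
position: [0.5575, 0.0358, 0.2149]
orientation: [0.002, 0.098, 0.995, -0.0]
force: [-0.1, -3.1, 7.8]
finger_gap: 0.473
```

```bash
python3 s.py
```

```text
t 9.20 pos [557.55  35.78 214.94] yaw 168.7 q6 0.26 F [-0.1 -3.1  7.8] M [-0.86  0.2  -0.04] gap 0.473
```

Call:
{"fn": "carry_out", "kwargs": {"increments": [[0,0,-0.04,0,0,-0.0003,1],[0,0,-0.08,0,0,-0.0006,1],[0,0,-0.12,0,0,-0.0009,1],[0,0,-0.16,0,0,-0.0012,1],[0,0,-0.2,0,0,-0.0015,1],[0,0,-0.2,0,0,-0.0015,1]]}}

```text
time: 9.95
position: [0.5572, 0.0364, 0.2144]
orientation: [0.001, 0.401, 0.916, 0.001]
force: [-1.0, -0.6, 8.5]
finger_gap: 0.47
```

```bash
python3 s.py
```

```text
t 9.95 pos [557.16  36.45 214.38] yaw 132.7 q6 0.89 F [-1.  -0.6  8.5] M [-0.34  0.46 -0.03] gap 0.470
```

Call:
{"fn": "carry_out", "kwargs": {"increments": [[0,0,-0.05,0,0,-0.0004,1],[0,0,-0.1,0,0,-0.0008,1],[0,0,-0.15,0,0,-0.0012,1],[0,0,-0.2,0,0,-0.0016,1],[0,0,-0.25,0,0,-0.002,1],[0,0,-0.3,0,0,-0.0024,1],[0,0,-0.3,0,0,-0.0024,1]]}}

```text
time: 10.82
position: [0.5573, 0.0377, 0.2135]
orientation: [-0.001, 0.773, 0.634, 0.002]
force: [-1.2, 1.2, 8.8]
finger_gap: 0.471
```

```bash
python3 s.py
```

```text
t 10.82 pos [557.28  37.71 213.46] yaw 78.7 q6 1.83 F [-1.2  1.2  8.8] M [ 0.48  0.32 -0.02] gap 0.471
```

Call:
{"fn": "carry_out", "kwargs": {"increments": [[0,0,-0.05,0,0.002,-0.0004,1],[0,0,-0.1,0,0.003,-0.0008,1],[0,0,-0.15,0,0.003,-0.0012,1],[0,0,-0.2,0,0.003,-0.0016,1],[0,0,-0.25,0,0.003,-0.002,1],[0,0,-0.3,0,0.003,-0.0024,1],[0,0,-0.35,0,0.003,-0.0028,1],[0,0,-0.35,0,0.003,-0.0028,1]]}}

```text
time: 11.82
position: [0.5586, 0.0388, 0.2124]
orientation: [-0.001, 0.991, 0.137, 0.003]
force: [2.7, 0.8, 7.4]
finger_gap: 0.471
```

```bash
python3 s.py g6
```

```text
t 11.82 pos [558.6   38.8  212.43] yaw 15.7 q6 2.93 F [2.7 0.8 7.4] M [ 0.37 -0.54  0.01] gap 0.471
```

View pics/g6w.png

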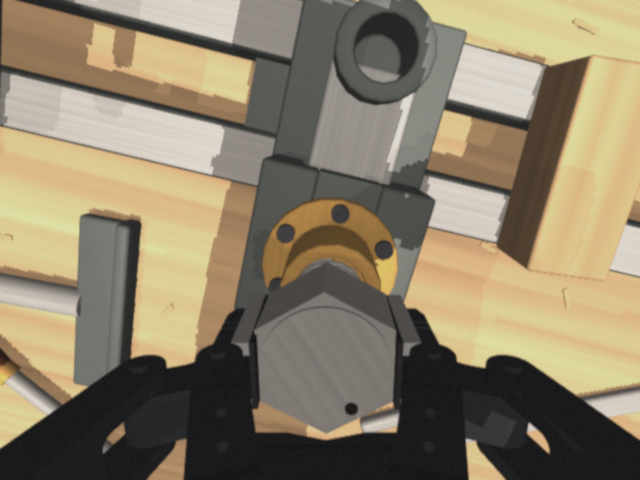

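Call:
{"fn": "carry_out", "kwargs": {"increments": [[0,0,0,0,0,0,0],[0,0,0,0,0,0,0],[0,0,0,0,0,0,0],[0,0,0,0,0,0,0]]}}

```text
time: 12.48
position: [0.5563, 0.0373, 0.2104]
orientation: [-0.0, 0.99, 0.138, -0.001]
force: [0.2, -0.0, -0.6]
finger_gap: 1.002
```

```bash
python3 s.py g7
```

```text
t 12.47 pos [556.29  37.33 210.37] yaw 15.8 q6 2.93 F [ 0.2 -0.  -0.6] M [0.01 0.01 0.01] gap 1.002
```

View pics/g7w.png

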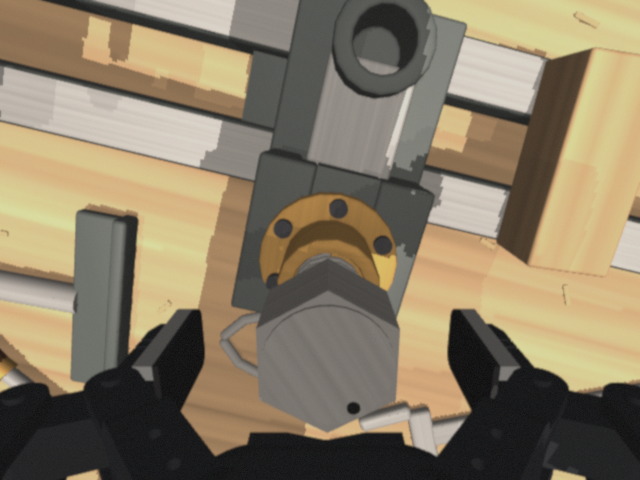

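Call:
{"fn": "carry_out", "kwargs": {"increments": [[0,0,0.05,0.0035,0.0005,0.005,0],[0,0,0.1,0.0035,0.0005,0.005,0],[0,0,0.15,0.0035,0.0005,0.005,0],[0,0,0.2,0.0035,0.0005,0.005,0],[0,0,0.25,0.0035,0.0005,0.005,0],[0,0,0.3,0.0035,0.0005,0.005,0],[0,0,0.35,0.0035,0.0005,0.005,0],[0,0,0.4,0.0035,0.0005,0.005,0],[0,0,0.45,0.0035,0.0005,0.005,0],[0,0,0.5,0.0035,0.0005,0.005,0],[0,0,0.55,0.0035,0.0005,0.005,0],[0,0,0.6,0.0035,0.0005,0.005,0],[0,0,0.65,0.0035,0.0005,0.005,0],[0,0,0.7,0.0035,0.0005,0.005,0],[0,0,0.75,0.0035,0.0005,0.005,0],[0,0,0.8,0.0035,0.0005,0.005,0]]}}

```text
time: 14.62
position: [0.558, 0.0375, 0.2128]
orientation: [-0.0, 0.173, 0.985, 0.0]
force: [-0.7, 0.7, -0.6]
finger_gap: 0.998
```

Call:
{"fn": "carry_out", "kwargs": {"increments": [[0,0,0.05,0,0,0,0],[0,0,0.1,0,0,0,0],[0,0,0.15,0,0,0,0],[0,0,0.2,0,0,0,0],[0,0,0.25,0,0,0,0],[0,0,0.3,0,0,0,0],[0,0,0.35,0,0,0,0],[0,0,0.4,0,0,0,0],[0,0,0.45,0,0,0,0],[0,0,0.5,0,0,0,0],[0,0,0.533,0,0,0,0],[0,0,0.533,0,0,0,0],[0,0,0.533,0,0,0,0]]}}

```text
time: 16.25
position: [0.558, 0.0375, 0.2128]
orientation: [0.0, -0.614, 0.79, 0.0]
force: [0.6, -1.0, -0.0]
finger_gap: 0.997
```

```bash
python3 s.py g8
```

```text
t 16.25 pos [557.97  37.5  212.84] yaw 255.7 q6 -1.25 F [ 0.6 -1.  -0. ] M [ 0.02 -0.   -0.05] gap 0.997
```

View pics/g8w.png

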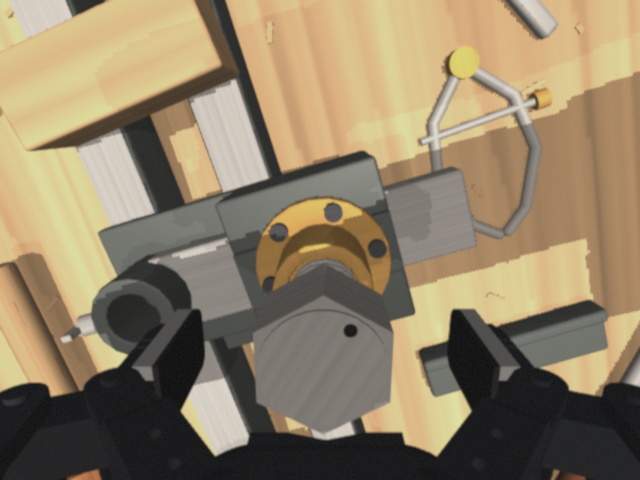

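The bolt stayed where I left it (dot at 350,330, which is 240° from before) and is aligned with the pads. I regrip.

Call:
{"fn": "carry_out", "kwargs": {"increments": [[0,0,0,0,0,0,0.3],[0,0,0,0,0,0,0.5],[0,0,0,0,0,0,1],[0,0,0,0,0,0,1],[0,0,0,0,0,0,1],[0,0,0,0,0,0,1]]}}

```text
time: 17.15
position: [0.5584, 0.0374, 0.2131]
orientation: [0.0, -0.614, 0.789, -0.0]
force: [1.5, -0.7, 1.1]
finger_gap: 0.468
```

```bash
python3 s.py
```

```text
t 17.15 pos [558.39  37.44 213.11] yaw 255.8 q6 -1.26 F [ 1.5 -0.7  1.1] M [-0.08 -0.31  0.04] gap 0.468
```

Call:
{"fn": "carry_out", "kwargs": {"increments": [[0,0,-0.05,0,0,-0.0006,1],[0,0,-0.1,0,0,-0.001,1],[0,0,-0.15,0,0,-0.0014,1],[0,0,-0.2,0,0,-0.0018,1],[0,0,-0.25,0,0,-0.0022,1],[0,0,-0.3,0,0,-0.0026,1],[0,0,-0.35,0,0,-0.003,1],[0,0,-0.4,0,0,-0.0034,1],[0,0,-0.4,0,0,-0.0034,1]]}}

```text
time: 18.27
position: [0.5584, 0.0376, 0.2119]
orientation: [0.001, -0.034, 0.999, 0.0]
force: [2.4, -0.7, 2.9]
finger_gap: 0.47
```

```bash
python3 s.py
```

```text
t 18.27 pos [558.42  37.55 211.9 ] yaw 183.9 q6 -0.00 F [ 2.4 -0.7  2.9] M [ 0.   -0.38 -0.06] gap 0.470
```

Call:
{"fn": "carry_out", "kwargs": {"increments": [[0,0,-0.05,0.001,0,-0.0004,1],[0,0,-0.1,0.001,0,-0.0008,1],[0,0,-0.15,0.001,0,-0.0012,1],[0,0,-0.2,0.001,0,-0.0016,1],[0,0,-0.25,0.001,0,-0.002,1],[0,0,-0.3,0.001,0,-0.0024,1],[0,0,-0.35,0.001,0,-0.0028,1],[0,0,-0.4,0.001,0,-0.0032,1],[0,0,-0.4,0.001,0,-0.0032,1]]}}

```text
time: 19.4
position: [0.5589, 0.0375, 0.2107]
orientation: [0.001, 0.559, 0.829, 0.0]
force: [2.3, -0.7, 4.6]
finger_gap: 0.469
```

```bash
python3 s.py
```

```text
t 19.40 pos [558.9   37.49 210.73] yaw 112.0 q6 1.25 F [ 2.3 -0.7  4.6] M [-0.13 -0.46 -0.01] gap 0.469
```

Call:
{"fn": "carry_out", "kwargs": {"increments": [[0,0,-0.05,0,0,-0.0005,1],[0,0,-0.1,0,0,-0.001,1],[0,0,-0.15,0,0,-0.0014,1],[0,0,-0.2,0,0,-0.0018,1],[0,0,-0.25,0,0,-0.0022,1],[0,0,-0.3,0,0,-0.0026,1],[0,0,-0.35,0,0,-0.003,1],[0,0,-0.41,0,0,-0.0034,1],[0,0,-0.41,0,0,-0.0034,1],[0,0,-0.41,0,0,-0.0034,1],[0,0,-0.41,0,0,-0.0034,1]]}}

```text
time: 20.78
position: [0.5589, 0.0371, 0.2094]
orientation: [0.001, 0.945, 0.327, 0.001]
force: [2.2, -1.4, 5.1]
finger_gap: 0.471
```

```bash
python3 s.py g9
```

```text
t 20.77 pos [558.89  37.15 209.42] yaw 38.2 q6 2.54 F [ 2.2 -1.4  5.1] M [-0.54 -0.59 -0.02] gap 0.471
```

View pics/g9w.png

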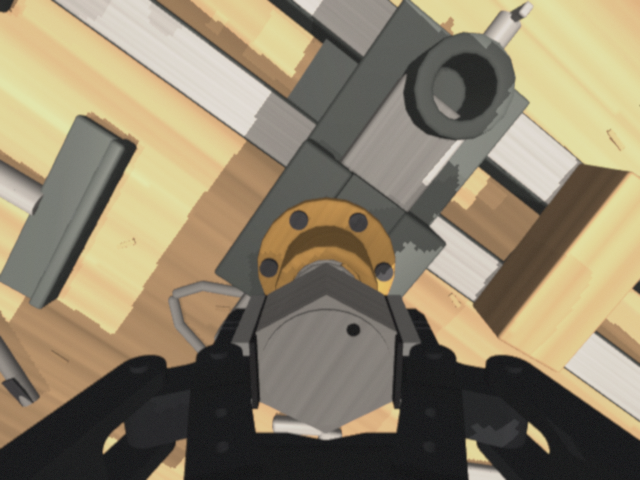

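View pics/g9.png

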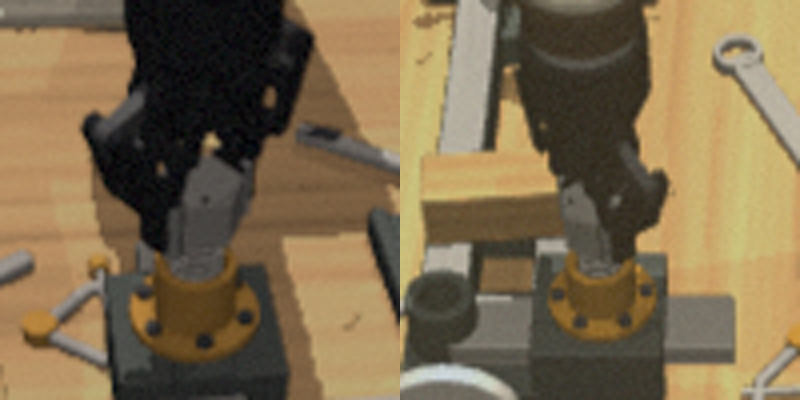

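Run:
```python
from station import *
import numpy as np
o=get_obs();print(np.round(o["qd"],4),o["finger_gap"],o["force"])
print(close_job())
```

```text
[ 0.0005  0.0008 -0.0009  0.0005 -0.0006 -0.0006] 0.47505284723750346 [ 2.09849229 -1.45097095  5.56680221]
the job is handed in; nothing more can be done
None
```

The bolt is started one turn past the drop, and I handed the job in at about 21 s with the fingers still gripping its head. No verdict was reported.

- **Backwards:** I gripped the head by two flats and turned it about 122° anticlockwise. At 100–122° the support fell away: the vertical force on the tool went from +3.7 N to −5.3 N, about the bolt's weight. I then lowered the bolt until it seated, 3.7 mm below its highest point.
- **Forwards:** I turned it about 371° clockwise, with one regrip 153° in. The extra turn makes up for going slightly past the drop. It sank 6.2 mm, as expected for the 6 mm pitch.
- **Last checks:**
  - **Height:** the head is 9.15 mm below where it started. By my estimate it began about 48 mm above the nut's mouth, so it is now at about 39 mm. The turning alone would account for about 4.2 mm; the other 5 mm is the drop.
  - **Hold:** the arm was still, the jaws were 40 mm apart on the head, the tool was upright and pressing down with about 5 N.
- **Not certain:**
  - The height comes from the tool's travel and the drop angle. The camera gave only a rough figure (about ±2 mm) and I did not measure it again at the end.
  - The climb I measured before the drop was 0.8 mm, where 1.7 mm was expected. The bolt straightening from its lean may explain this.
  - I did not measure the other things on the bench again. Those in view looked unmoved, and I felt no unexpected contact.

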